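# Line the glassware up by height on the rail

## Task

Line up the measuring cylinder, the small brown bottle, the beaker and the white-capped vial, which stand along the front edge of the bench, on the four round cork mats of the aluminium rail in order of height: the tallest on the mat nearest the wash bottle, then descending to the shortest at the far end. Stand each one upright in the middle of its mat, tip none of them over on the way, and leave the wash bottle where it is.

Things in the scene. Friction and masses are not known exactly. Their poses are not given: they have to be found in the camera images.
- measuring_cylinder: Slim clear graduated cylinder, 194 mm tall, tube 28 mm diameter from 12 mm above its underside to the top, on a blue hexagonal foot 52 x 60 mm and 12 mm thick; about 0.1 kg. Grasp the tube. Origin: centre of the underside on the tube's axis; z up along the tube.
- brown_bottle: Small amber glass bottle with a black cap, 98 mm tall in all, round body 52 mm diameter, upright-walled up to about 57 mm above its underside, narrower shoulder and cap (33 mm) above; about 0.16 kg. Grasp the body. Origin: centre of the underside; z up.
- beaker: Open clear glass beaker, 70 mm tall, 53 mm outside diameter with a small spout at its rim towards its own +y; about 0.08 kg. Grasp it across the outside along its own x axis (53 mm). Origin: on the underside, 3 mm from the round wall's axis on the spout side (the axis stands at y = -3 mm in its own frame); z up.
- vial: Small clear glass vial with a white screw cap, 47 mm tall, 21 mm diameter, in the front row on the bench with the other three (not the vials far back); about 0.02 kg. Grasp the body or cap. Origin: centre of the underside; z up.
- mat_0: The leftmost, seen from the robot (largest y), of four fixed round cork mats in one row, 85 to 105 mm apart, on a flat aluminium rail (110 x 380 mm, top 8 to 10 mm above the bench). 76 mm diameter, 4 mm thick, top face 12 mm above the bench. Origin: centre of its underside, 8 mm above the bench; z up; y only roughly along the row.
- mat_1: The second from the left of four fixed round cork mats in one row, 85 to 105 mm apart, on a flat aluminium rail (110 x 380 mm, top 8 to 10 mm above the bench). 76 mm diameter, 4 mm thick, top face 12 mm above the bench. Origin: centre of its underside, 8 mm above the bench; z up; y only roughly along the row.
- mat_2: The third from the left of four fixed round cork mats in one row, 85 to 105 mm apart, on a flat aluminium rail (110 x 380 mm, top 8 to 10 mm above the bench). 76 mm diameter, 4 mm thick, top face 12 mm above the bench. Origin: centre of its underside, 8 mm above the bench; z up; y only roughly along the row.
- mat_3: The rightmost (smallest y) of four fixed round cork mats in one row, 85 to 105 mm apart, on a flat aluminium rail (110 x 380 mm, top 8 to 10 mm above the bench). 76 mm diameter, 4 mm thick, top face 12 mm above the bench. Origin: centre of its underside, 8 mm above the bench; z up; y only roughly along the row.
- wash_bottle: White squeeze bottle, red cap and bent jet, 219 mm tall to the jet, body 64 mm diameter and 160 mm tall, loose on the bench off one end or the other of the row of mats, about 100 mm from the end mat (a roll of tape lies off the other end). Origin: on the bench level; the bottle's axis stands 18 mm from it along its own +y, the jet points to its own -y.
There are look-alikes about, which are no part of the job. What is shaped like the wash_bottle but pink is not meant. Of the things shaped like the vial, the clear one is meant.

How it is judged (in metres and radians):
At the end, for the whole second after the job is handed in: Counting from the mat nearest the wash bottle, the measuring cylinder, the brown bottle, the beaker and the vial each stand on the first, second, third and fourth mat: origin within 15 mm of the mat's centre, upright within 0.08 rad, resting on the mat, and still (((horizontal distance between wash_bottle and mat_0 below 0.2 m and horizontal distance between measuring_cylinder and mat_0 below 0.015 m and z of measuring_cylinder in the frame of mat_0 between 0 and 0.008 m and angle between each of measuring_cylinder, brown_bottle, beaker, vial's own z axis and vertical below 0.08 rad and linear speed of each of measuring_cylinder, brown_bottle, beaker, vial below 0.02 m/s and horizontal distance between brown_bottle and mat_1 below 0.015 m and z of brown_bottle in the frame of mat_1 between 0 and 0.008 m and horizontal distance between beaker and mat_2 below 0.015 m and z of beaker in the frame of mat_2 between 0 and 0.008 m and horizontal distance between vial and mat_3 below 0.015 m and z of vial in the frame of mat_3 between 0 and 0.008 m) or (horizontal distance between wash_bottle and mat_3 below 0.2 m and horizontal distance between measuring_cylinder and mat_3 below 0.015 m and z of measuring_cylinder in the frame of mat_3 between 0 and 0.008 m and angle between each of measuring_cylinder, brown_bottle, beaker, vial's own z axis and vertical below 0.08 rad and linear speed of each of measuring_cylinder, brown_bottle, beaker, vial below 0.02 m/s and horizontal distance between brown_bottle and mat_2 below 0.015 m and z of brown_bottle in the frame of mat_2 between 0 and 0.008 m and horizontal distance between beaker and mat_1 below 0.015 m and z of beaker in the frame of mat_1 between 0 and 0.008 m and horizontal distance between vial and mat_0 below 0.015 m and z of vial in the frame of mat_0 between 0 and 0.008 m))); the robot touches nothing.
It fails at once if the wash bottle is shifted by more than 25 mm or tipped (distance of wash_bottle from where it was at the start of the episode above 0.025 m or angle between wash_bottle's own z axis and vertical above 0.3 rad).
It fails at once if a piece of glassware is tipped over (angle between any of measuring_cylinder, brown_bottle, beaker, vial's own z axis and vertical above 0.7 rad).
It also fails if it takes over 106 s, if anything falls off the work surface, if the arm or the gripper's body presses on something with over 40 N, if the wrist force passes 120 N, or if a joint passes its speed limit or range.

## Robot

A 6-joint arm with a two-finger parallel gripper is mounted at the origin on a cart in front of the work surface, level with it; the furniture and walls round the work are solid. World frame = base frame: x ahead of the robot, y to its left, z up, the work surface at z = 0. Lengths are in m, angles in degrees, forces in N, time in s.
With the tool pointing down it reaches from about 0.4 to 0.825 m from the base axis. Payload 7 kg.
Tool frame: the origin (TCP) lies on the centre line of the jaws, within the pads' length; the fingertips stand 19 mm ahead of it and the grasp point (between the pads) is the TCP; z points along the fingers, y is the line along which they close (so a half turn about z gives the same grasp; the last joint's range is limited). The gripper opens to 88 mm and grips with 3 to 60 N. Pads are 19 mm wide; open, the fingers measure 130 mm over their backs; the gripper's body (78 mm by 193 mm) begins 47 mm behind the grasp point.
Start: joints at [-49.899, 20.546, 0.682, 0, -70.136, -16.507], TCP at [0.27, -0.619, 0.246] pointing down, gripper open.
Joint ranges: [-176.03, 176.03], [-82.01, 121.73], [-58.28, 71.71], [-173.87, 95.51], [-174.79, -0.11], [-173.66, 173.66]. Speed limits (degrees/s): [136.94, 136.94, 172.46, 180, 180, 180].

## Interface

Orientations are given as [roll, pitch, yaw] about the fixed x, y, z axes, in that order (R = Rz(yaw) Ry(pitch) Rx(roll)).
In Python, from plant import get_state, capture, close_job gives the robot as it stands.
- The arm moves only by the tool apply_moves, never from a script. Its argument "targets" is a list of rows, each a list of 7 numbers: the opening, from 0 (shut) to 1 (fully open), then the shift along the tool's x, y, z normalised to -1 to 1, where 1 is 1000 mm, then the turn, a rotation vector about the tool's x, y, z normalised to -1 to 1, where 1 is 90 degrees. In form: [[claw, tx, ty, tz, ax, ay, az], ...]. A call has 1 to 20 rows; each row shifts and turns the commanded pose from where the row before left it, along the tool's axes as they then stand; what a row does not reach is not made up. A row lasts 1/12 s, in which the tool goes at most 41.7 mm and 7.16 degrees, less where a joint would pass 70% of its speed; a pose out of reach is approached as far as the arm can. A call with a number of a shift or a turn outside -1 to 1 is refused whole. A call with a gripper value outside its range is refused whole. The fingers move at their own pace and stop on an object; "newtons" is the grip in N (left out, the last holds). Time passes only in rows, so rows that do not move let the fingers close. It gives the time, the measured TCP pose, the force, the opening and the grip force at its end, in the units of the state.
- get_state(): the state, without advancing time (a new reading comes with each control period).
- capture(name): name is "scene" or "side" or "wrist"; returns a dict with "frame" (400x640x3 uint8, red, green, blue), "range_z" (400x640 float32, m along the optical axis (not along the pixel's ray), 0 where there is no reading), "camera_matrix" (3x3 intrinsics, pixels), "T" (4x4, takes a point from camera to world coordinates). Camera axes: x right, y down, z forward; pixel columns grow to the right and rows downward; lengths in m; the calibration is good to about 2 mm. A picture is of the moment at which its call begins.
- close_job(): hands the job in; it is judged then, once.
The state is a dict: "time_s": time; "joints": joint angles; "qd": joint speeds; "joint_torque": joint torques, N m; "tcp_pos": TCP position; "eef_rot": TCP orientation; "contact_force": force on the tool from outside, world axes, zero at the start; "moment": the same for the moment, N m; "gripper_width": finger opening in m; "gripper_force": force on a finger pad.
Only numpy, scipy, OpenCV 4.12 (cv2) and the standard library are available. Lean on these libraries where they do the work, as an engineer would, in place of code of your own. Each camera call takes 0.05 s, during which the arm holds its last target. There are 200 camera calls.

## Working session

There is one attempt and no reset: what is moved stays moved. The work goes in short steps, Python scripts to look and compute and a tool call to move; the robot and the scene stay as the last step left them, time stands still between calls to the robot, and variables do not carry over. Pictures are saved under pics/ and viewed, at most 14 in all, crops included, and the job is handed in when it is done.

Besides the shell and the picture viewer there is one more tool, called after "Request:" by a JSON object that holds its "op" and its "data", one argument or row to a line. apply_moves: Moves the arm, as the interface text tells. Scaled input: -1 to 1 covers 1000 mm each way for a shift and 90 degrees each way for a turn. Its arguments: {"type":"object","properties":{"targets":{"type":"array","items":{"type":"array","items":{"type":"number"}}},"newtons":{"type":"number"}},"required":["targets"]}

```bash
mkdir -p pics; cat > h.py <<'E'
import numpy as np, cv2
from plant import get_state, capture, close_job
def snap(cam,f):
    c=capture(cam); np.savez(''+f+'.npz',**c); cv2.imwrite(f'pics/{f}.png',c['frame'][:,:,::-1]); return c
def world(c):
    z=c['range_z'];K=c['camera_matrix'];v,u=np.mgrid[:z.shape[0],:z.shape[1]]
    p=np.stack([(u-K[0,2])/K[0,0]*z,(v-K[1,2])/K[1,1]*z,z],-1)
    w=p@c['T'][:3,:3].T+c['T'][:3,3]; w[z==0]=np.nan; return w
E
python3 - <<'E'
from h import *
for n in ('scene','side','wrist'):
    c=snap(n,n+'0'); print(n,c['T'].round(3).tolist(),c['camera_matrix'].round(1).tolist())
print(get_state())
a=[cv2.imread(f'pics/{n}0.png') for n in('side','wrist')]
cv2.imwrite('pics/two0.png',cv2.resize(np.vstack(a),(480,600)))
E
```

```text
scene [[0.564, -0.565, 0.603, 0.045], [-0.826, -0.369, 0.426, -0.492], [-0.018, -0.738, -0.675, 0.655], [0.0, 0.0, 0.0, 1.0]] [[411.7, 0.0, 320.9], [0.0, 411.7, 203.1], [0.0, 0.0, 1.0]]
side [[0.973, -0.114, 0.199, 0.375], [-0.23, -0.481, 0.846, -0.999], [-0.0, -0.869, -0.495, 0.584], [0.0, 0.0, 0.0, 1.0]] [[424.7, 0.0, 317.3], [0.0, 424.7, 206.1], [0.0, 0.0, 1.0]]
wrist [[-0.4, 0.877, 0.266, 0.198], [0.917, 0.382, 0.118, -0.65], [0.002, 0.292, -0.957, 0.384], [0.0, 0.0, 0.0, 1.0]] [[359.8, 0.0, 320.6], [0.0, 359.8, 198.9], [0.0, 0.0, 1.0]]
{'time_s': 0.15, 'joints': array([-4.98973051e+01,  2.05818200e+01,  6.46080937e-01, -1.44771221e-02,
       -7.01341623e+01, -1.65073666e+01]), 'qd': array([ 0.01316772, -0.07639723,  0.14955994, -0.06106291, -0.0398411 ,
        0.0378693 ]), 'joint_torque': array([ 1.40007185e-03, -5.83277249e+01,  2.93292743e+01,  7.00119272e+00,
        8.83120723e-03, -1.02359538e-04]), 'tcp_pos': array([ 0.27003621, -0.61826753,  0.24484243]), 'eef_rot': array([ 1.79929112e+02, -6.81318881e-03, -1.56409595e+02]), 'contact_force': array([-0.61182866,  0.25150352,  0.13569708]), 'moment': array([-0.00052076, -0.0106434 ,  0.0040447 ]), 'gripper_force': 0.0, 'gripper_width': 0.08812075412561624}
```

View pics/scene0.png

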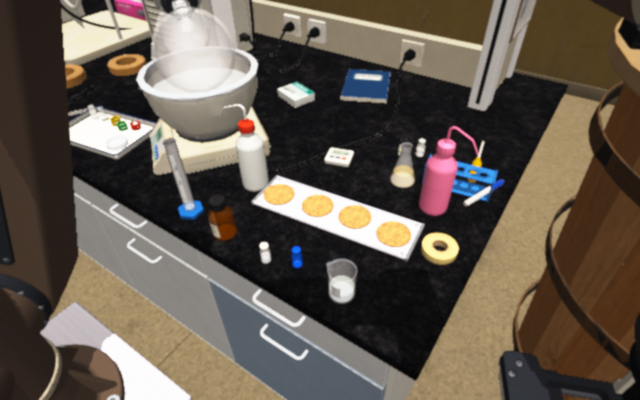

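View pics/two0.png

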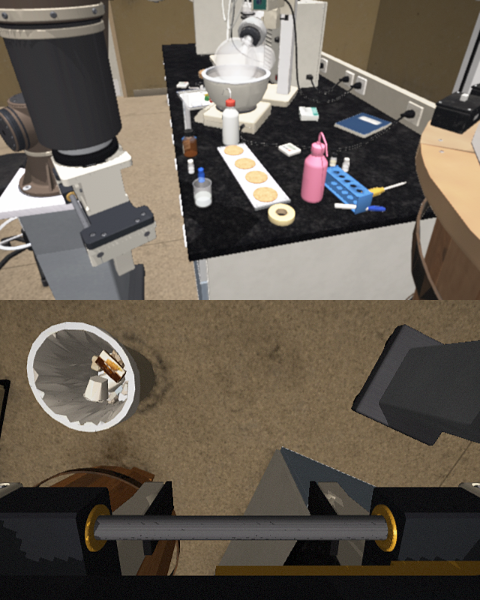

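Scene image candidates:
- **Vial:** white-capped clear at (265,252), blue at (297,257), and others far back at (420,147). The clear white-capped one in the front row fits.
- **Wash bottle:** white with red cap at (251,157), at the left end of the row. The pink one at (437,180) is the look-alike, and the tape at (440,248) is off the right end.
- **The rest:** cylinder foot (190,210), brown bottle (222,218), beaker (341,280), mats (279,195), (317,206), (354,217), (393,234).

Next is one enlarged crop and the measurements.

```bash
python3 - <<'E'
from h import *
c=dict(np.load('scene0.npz')); w=world(c); f=c['frame']
cv2.imwrite('pics/crop0.png',cv2.resize(f[120:310,150:450,::-1],(800,507),interpolation=cv2.INTER_CUBIC))
hsv=cv2.cvtColor(f,cv2.COLOR_RGB2HSV)
# mats: orange pixels, height ~12mm
m=((hsv[...,0]>8)&(hsv[...,0]<28)&(hsv[...,1]>80)&(hsv[...,2]>140)&(abs(w[...,2]-.012)<.012)).astype(np.uint8)
n,l,s,ce=cv2.connectedComponentsWithStats(m)
for i in range(1,n):
    if s[i,4]>150:
        p=w[l==i]; (u,v),ax,an=cv2.fitEllipse(max(cv2.findContours((l==i).astype(np.uint8),0,2)[0],key=len))
        K=c['camera_matrix'];r=c['T'][:3,:3]@np.array([(u-K[0,2])/K[0,0],(v-K[1,2])/K[1,1],1]);o=c['T'][:3,3]
        P=o+r*(.012-o[2])/r[2]
        print('mat',ce[i].round(),s[i,4],p.mean(0).round(4),np.median(p[:,2]).round(4),'ellipse',P.round(4),np.ptp(p,0).round(3))
def box(n,u0,u1,v0,v1,lo=.02,hi=.3):
    q=w[v0:v1,u0:u1].reshape(-1,3); q=q[(q[:,2]>lo)&(q[:,2]<hi)]
    print(n,len(q),'med',np.median(q,0).round(3),'min',np.percentile(q,3,0).round(3),'max',np.percentile(q,97,0).round(3))
box('cylfoot',176,205,200,222,.004,.02); box('cyl',160,205,135,220);box('brown',205,240,192,242);box('cap',208,235,192,212,.07)
box('vial',256,274,238,266);box('beaker',322,362,255,304);box('wash',232,270,118,192);box('blue',288,305,243,270)
E
```

```text
mat [278. 194.] 492 [0.5913 0.0172 0.0118] 0.0118 ellipse [0.591  0.0168 0.012 ] [0.073 0.076 0.008]
mat [317. 205.] 535 [ 0.6091 -0.0835  0.0119] 0.0119 ellipse [ 0.6088 -0.0837  0.012 ] [0.073 0.072 0.007]
mat [355. 217.] 583 [ 0.6246 -0.174   0.0118] 0.0118 ellipse [ 0.6245 -0.1741  0.012 ] [0.075 0.072 0.007]
mat [393. 234.] 670 [ 0.6245 -0.2702  0.0119] 0.0119 ellipse [ 0.6243 -0.2702  0.012 ] [0.074 0.072 0.009]
mat [439. 250.] 298 [ 0.633  -0.3686  0.0138] 0.0164 ellipse [ 0.6425 -0.3671  0.012 ] [0.093 0.076 0.021]
mat [440. 246.] 153 [ 0.6444 -0.3663  0.0152] 0.0171 ellipse [ 0.6463 -0.3663  0.012 ] [0.042 0.039 0.021]
cylfoot 275 med [0.432 0.147 0.012] min [0.413 0.131 0.005] max [0.463 0.178 0.018]
cyl 2001 med [0.516 0.243 0.069] min [0.428 0.144 0.025] max [0.589 0.353 0.19 ]
brown 842 med [0.424 0.031 0.065] min [0.408 0.018 0.022] max [0.449 0.055 0.099]
cap 268 med [0.431 0.037 0.096] min [0.417 0.028 0.072] max [0.447 0.056 0.099]
vial 138 med [ 0.42  -0.087  0.038] min [ 0.414 -0.092  0.021] max [ 0.43  -0.076  0.048]
beaker 993 med [ 0.444 -0.253  0.048] min [ 0.416 -0.279  0.023] max [ 0.465 -0.228  0.07 ]
wash 2054 med [0.589 0.087 0.089] min [0.567 0.066 0.025] max [0.736 0.218 0.178]
blue 139 med [ 0.446 -0.146  0.036] min [ 0.44  -0.152  0.021] max [ 0.457 -0.136  0.048]
```

View pics/crop0.png

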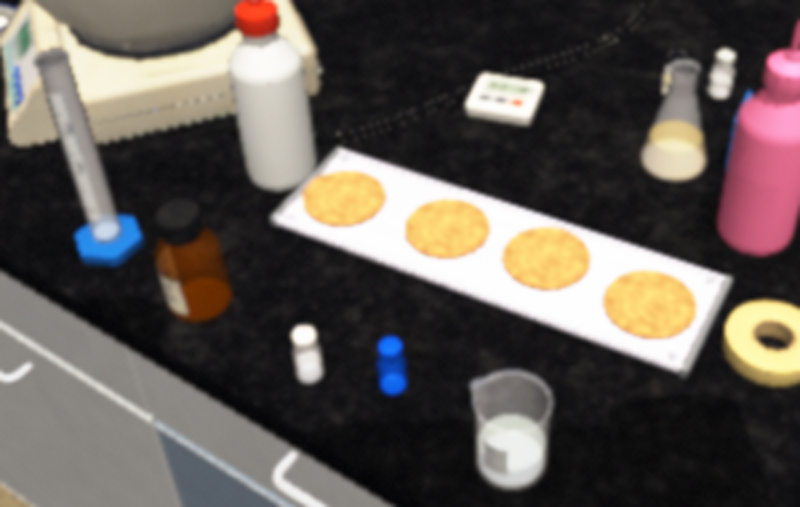

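```bash
cat >> h.py <<'E'
from scipy.optimize import least_squares
def circ(w,xy,R,rad,lo,hi):
    q=w.reshape(-1,3); q=q[(q[:,2]>lo)&(q[:,2]<hi)]; q=q[np.hypot(*(q[:,:2]-xy).T)<R]
    s=least_squares(lambda p:np.hypot(*(q[:,:2]-p).T)-rad,xy,loss='soft_l1',f_scale=.002)
    return s.x.round(4),len(q),round(float(np.median(abs(s.fun))),4)
E
python3 - <<'E'
from h import *
for cam in('scene0','side0'):
    w=world(dict(np.load(cam+'.npz'))); print(cam)
    for n,xy,R,rad,lo,hi in [('cyl',(.445,.155),.035,.014,.03,.19),('cyllow',(.445,.155),.035,.014,.03,.09),('cylhigh',(.445,.155),.035,.014,.12,.185),('brown',(.44,.042),.04,.026,.008,.055),('browncap',(.44,.042),.03,.0165,.083,.095),
      ('vial',(.425,-.083),.025,.0105,.006,.044),('beaker',(.445,-.253),.045,.0265,.01,.066),('wash',(.6,.1),.05,.032,.02,.14)]:
        try: print(n,*circ(w,np.array(xy),R,rad,lo,hi))
        except Exception as e: print(n,'x')
w=world(dict(np.load('scene0.npz')));q=w.reshape(-1,3)
for n,xy,R,h in [('browntop',(.44,.042),.03,.098),('vialtop',(.425,-.083),.02,.047),('cyltop',(.445,.155),.04,.193),('beakertop',(.445,-.253),.05,.070)]:
    p=q[(abs(q[:,2]-h)<.003)&(np.hypot(*(q[:,:2]-xy).T)<R)]; print(n,len(p),((p.min(0)+p.max(0))/2).round(4),np.ptp(p,0).round(3))
E
```

```text
scene0
cyl [0.4411 0.1588] 787 0.0009
cyllow [0.4412 0.1591] 250 0.0007
cylhigh [0.4412 0.1587] 344 0.0009
brown [0.4342 0.0436] 397 0.0006
browncap [0.4339 0.045 ] 77 0.0005
vial [ 0.4249 -0.0815] 132 0.0007
beaker [ 0.4405 -0.2537] 923 0.0019
wash [0.599  0.0983] 1219 0.001
side0
cyl [0.445  0.1587] 395 0.0013
cyllow [0.4451 0.1588] 91 0.0013
cylhigh [0.4451 0.1587] 196 0.0013
brown [0.4388 0.0431] 296 0.001
browncap [0.4382 0.0449] 47 0.0007
vial [ 0.4292 -0.0818] 106 0.0013
beaker [ 0.4458 -0.2536] 719 0.0012
wash [0.6037 0.0979] 890 0.0013
browntop 140 [0.4335 0.0439 0.0978] [0.033 0.032 0.005]
vialtop 51 [ 0.4236 -0.0831  0.0465] [0.016 0.016 0.005]
cyltop 66 [0.4396 0.1569 0.193 ] [0.027 0.028 0.006]
beakertop 141 [ 0.441  -0.2514  0.0696] [0.052 0.057 0.005]
```

Request:
{"op": "apply_moves", "data": {
  "targets": [
    [1,0,0,-0.01,0,0,-0.0738],
    [1,0,0,-0.01,0,0,-0.0738],
    [1,0,0,0,0,0,-0.0738],
    [1,0,0,0,0,0,-0.0738],
    [1,0,0,0,0,0,-0.0738],
    [1,0,0,0,0,0,-0.0738],
    [1,0,0,0,0,0,-0.0738],
    [1,0,0,0,0,0,-0.0738],
    [1,0,0,0,0,0,-0.0738],
    [1,0,0,0,0,0,-0.0738],
    [1,-0.03,-0.02,0,0,0,0],
    [1,-0.03,-0.02,0,0,0,0],
    [1,-0.03,-0.02,0,0,0,0],
    [1,-0.03,-0.02,0,0,0,0],
    [1,-0.03,-0.02,0,0,0,0],
    [1,-0.03,-0.02,0,0,0,0],
    [1,-0.03,-0.02,0,0,0,0],
    [1,-0.03,-0.02,0,0,0,0]
  ]
}}

```text
time_s: 1.65
tcp_pos: [0.4306, -0.3768, 0.2655]
eef_rot: [180.0, 0.0, -90.0]
contact_force: [0.6, 0.3, -0.1]
gripper_width: 0.0876
gripper_force: 0.0
```

Request:
{"op": "apply_moves", "data": {
  "targets": [
    [1,-0.0335,-0.0008,0,0,0,0],
    [1,-0.0335,-0.0008,0,0,0,0],
    [1,-0.0335,-0.0008,0,0,0,0],
    [1,-0.0335,-0.0008,0,0,0,0],
    [1,-0.0335,-0.0008,0,0,0,0],
    [1,-0.0335,-0.0008,0,0,0,0],
    [1,-0.0335,-0.0008,0,0,0,0],
    [1,-0.0335,-0.0008,0,0,0,0],
    [1,-0.0335,-0.0008,0,0,0,0],
    [1,-0.0335,-0.0008,0,0,0,0],
    [1,-0.0335,-0.0008,0,0,0,0],
    [1,-0.0335,-0.0008,0,0,0,0],
    [1,-0.0335,-0.0008,0,0,0,0],
    [1,-0.0335,-0.0008,0,0,0,0],
    [1,-0.0335,-0.0008,0,0,0,0],
    [1,-0.0335,-0.0008,0,0,0,0],
    [1,0,0,0,0,0,0],
    [1,0,0,0,0,0,0]
  ]
}}

```text
time_s: 3.15
tcp_pos: [0.4425, 0.1589, 0.2651]
eef_rot: [180.0, -0.0, -89.8]
contact_force: [-0.6, 1.1, 0.3]
gripper_width: 0.0877
gripper_force: 0.0
```

Request:
{"op": "apply_moves", "data": {
  "targets": [
    [1,0,0,0.025,0,0,0],
    [1,0,0,0.025,0,0,0],
    [1,0,0,0.025,0,0,0],
    [1,0,0,0.02,0,0,0],
    [1,0,0,0.014,0,0,0],
    [1,0,0,0,0,0,0],
    [0,0,0,0,0,0,0],
    [0,0,0,0,0,0,0],
    [0,0,0,0,0,0,0],
    [0,0,0,0,0,0,0],
    [0,0,0,0,0,0,0],
    [0,0,0,0,0,0,0],
    [0,0,0,0,0,0,0],
    [0,0,0,0,0,0,0],
    [0,0,0,0,0,0,0],
    [0,0,0,0,0,0,0]
  ],
  "newtons": 15
}}

```text
time_s: 4.48
tcp_pos: [0.4427, 0.1575, 0.1565]
eef_rot: [180.0, -0.0, -90.0]
contact_force: [1.4, 0.2, -1.9]
gripper_width: 0.0271
gripper_force: 15.0
```

Request:
{"op": "apply_moves", "data": {
  "targets": [
    [0,0,0,-0.015,0,0,0],
    [0,0,0,-0.025,0,0,0],
    [0,0,0,-0.03,0,0,0],
    [0,0,0,-0.03,0,0,0],
    [0,0,0,-0.02,0,0,0],
    [0,0.015,0,0,0,0,0],
    [0,0.025,0,0,0,0,0],
    [0,0.03,0,0,0,0,0],
    [0,0.03,0,0,0,0,0],
    [0,0.025,-0.01,0,0,0,0],
    [0,0.0155,-0.025,0,0,0,0],
    [0,0,-0.03,0,0,0,0],
    [0,0,-0.03,0,0,0,0],
    [0,0,-0.025,0,0,0,0],
    [0,0,-0.02,0,0,0,0],
    [0,0,-0.01,0,0,0,0],
    [0,0,0,0,0,0,0],
    [0,0,0,0,0,0,0]
  ]
}}

```text
time_s: 5.98
tcp_pos: [0.5923, 0.0169, 0.2757]
eef_rot: [179.9, -0.0, -90.0]
contact_force: [-0.3, 0.6, -1.6]
gripper_width: 0.0274
gripper_force: 15.0
```

```bash
python3 - <<'E'
from h import *
c=snap('scene','scene1'); w=world(c); t=get_state()['tcp_pos']; print(t)
print(circ(w,t[:2],.035,.014,.14,.24))
s=snap('side','side1'); print(circ(world(s),t[:2],.035,.014,.14,.24))
w2=world(s);f=s['frame'];hsv=cv2.cvtColor(f,cv2.COLOR_RGB2HSV)
m=((hsv[...,0]>8)&(hsv[...,0]<28)&(hsv[...,1]>80)&(hsv[...,2]>140)&(abs(w2[...,2]-.012)<.012)).astype(np.uint8)
n,l,st,ce=cv2.connectedComponentsWithStats(m)
for i in range(1,n):
    if st[i,4]>150: print('mat side',w2[l==i].mean(0).round(4),np.ptp(w2[l==i],0).round(3))
E
```

```text
[0.59196321 0.01701572 0.27616595]
(array([0.5916, 0.018 ]), 497, 0.0008)
(array([0.5949, 0.0182]), 343, 0.0011)
mat side [0.5968 0.0186 0.0115] [0.068 0.075 0.007]
mat side [ 0.6137 -0.0862  0.0116] [0.068 0.071 0.007]
mat side [ 0.6287 -0.1765  0.0116] [0.069 0.068 0.007]
mat side [ 0.629  -0.2724  0.0117] [0.069 0.07  0.005]
```

View pics/scene1.png

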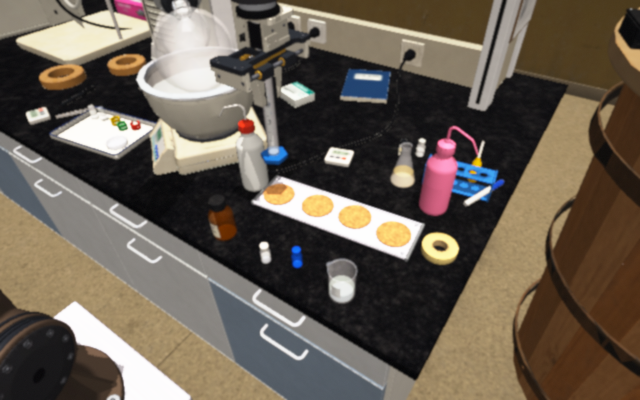

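The picture shows the cylinder hanging over mat_0, with its foot at (275,157). The fits put it within 2 mm of the mat centre.

Request:
{"op": "apply_moves", "data": {
  "targets": [
    [0,-0.001,-0.001,0.02,0,0,0],
    [0,0,0,0.03,0,0,0],
    [0,0,0,0.025,0,0,0],
    [0,0,0,0.015,0,0,0],
    [0,0,0,0.01,0,0,0],
    [0,0,0,0.005,0,0,0],
    [0,0,0,0.001,0,0,0],
    [0,0,0,0,0,0,0],
    [0,0,0,0.001,0,0,0],
    [0,0,0,0,0,0,0],
    [0,0,0,0,0,0,0]
  ]
}}

```text
time_s: 7.0
tcp_pos: [0.5942, 0.0181, 0.1704]
eef_rot: [-179.9, 0.0, -90.0]
contact_force: [-0.7, -0.1, -0.5]
gripper_width: 0.0276
gripper_force: 15.0
```

Request:
{"op": "apply_moves", "data": {
  "targets": [
    [0,0,0,0.001,0,0,0],
    [0,0,0,0.001,0,0,0],
    [0,0,0,0,0,0,0],
    [0,0,0,0,0,0,0]
  ]
}}

```text
time_s: 7.33
tcp_pos: [0.5942, 0.018, 0.1685]
eef_rot: [-179.9, -0.0, -90.0]
contact_force: [-1.3, 1.3, 5.4]
gripper_width: 0.0272
gripper_force: 15.0
```

Request:
{"op": "apply_moves", "data": {
  "targets": [
    [0.6,0,0,0,0,0,0],
    [0.8,0,0,0,0,0,0],
    [1,0,0,0,0,0,0],
    [1,0,0,0,0,0,0],
    [1,0,0,0,0,0,0],
    [1,0,0,0,0,0,0],
    [1,0,0,-0.01,0,0,0],
    [1,0,0,-0.025,0,0,0],
    [1,0,0,-0.035,0,0,0],
    [1,0,0,-0.025,0,0,0],
    [1,0,0,-0.01,0,0,0],
    [1,-0.005,0.025,0,0,0,0],
    [1,-0.005,0.033,0,0,0,0],
    [1,-0.005,0.033,0,0,0,0],
    [1,-0.005,0.033,0,0,0,0],
    [1,-0.006,0.0335,0,0,0,0],
    [1,0,0,0,0,0,0],
    [1,0,0,0,0,0,0]
  ]
}}

```text
time_s: 8.83
tcp_pos: [0.4352, 0.0442, 0.2738]
eef_rot: [-179.9, 0.1, -89.9]
contact_force: [0.6, -0.8, 0.1]
gripper_width: 0.0881
gripper_force: 0.0
```

```bash
python3 - <<'E'
from h import *
t=get_state()['tcp_pos']; print(t)
for n in('scene','side'):
    w=world(snap(n,n+'2')); print(circ(w,np.array((.594,.018)),.035,.014,.05,.19),circ(w,np.array((.594,.018)),.035,.014,.14,.2),circ(w,np.array((.602,.098)),.05,.032,.02,.14))
E
```

```text
[0.43520159 0.04417874 0.27381591]
(array([0.5933, 0.0192]), 589, 0.0008) (array([0.5931, 0.019 ]), 305, 0.0009) (array([0.599 , 0.0983]), 1217, 0.0009)
(array([0.597 , 0.0192]), 446, 0.0011) (array([0.5969, 0.0193]), 212, 0.0011) (array([0.604 , 0.0975]), 532, 0.0011)
```

Request:
{"op": "apply_moves", "data": {
  "targets": [
    [1,0,-0.001,0.03,0,0,0],
    [1,0,0,0.038,0,0,0],
    [1,0,0,0.038,0,0,0],
    [1,0,0,0.035,0,0,0],
    [1,0,0,0.03,0,0,0],
    [1,0,0,0.025,0,0,0],
    [1,0,0,0.015,0,0,0],
    [1,0,0,0.007,0,0,0],
    [1,0,0,0,0,0,0],
    [0,0,0,0,0,0,0],
    [0,0,0,0,0,0,0],
    [0,0,0,0,0,0,0],
    [0,0,0,0,0,0,0],
    [0,0,0,0,0,0,0],
    [0,0,0,0,0,0,0],
    [0,0,0,0,0,0,0],
    [0,0,0,0,0,0,0],
    [0,0,0,0,0,0,0]
  ],
  "newtons": 20
}}

```text
time_s: 10.43
tcp_pos: [0.4372, 0.044, 0.055]
eef_rot: [-180.0, 0.0, -90.0]
contact_force: [-3.3, 0.4, 6.5]
gripper_width: 0.0506
gripper_force: 20.0
```

Request:
{"op": "apply_moves", "data": {
  "targets": [
    [0,0,0,-0.01,0,0,0],
    [0,0,0,-0.025,0,0,0],
    [0,0,0,-0.025,0,0,0],
    [0,0,0,-0.015,0,0,0],
    [0,0.015,0,0,0,0,0],
    [0,0.025,0,0,0,0,0],
    [0,0.03,0,0,0,0,0],
    [0,0.03,0,0,0,0,0],
    [0,0.02,0,0,0,0,0],
    [0,0.009,-0.01,0,0,0,0],
    [0,0,-0.025,0,0,0,0],
    [0,0,-0.033,0,0,0,0],
    [0,0,-0.033,0,0,0,0],
    [0,0,-0.033,0,0,0,0],
    [0,0,-0.025,0,0,0,0],
    [0,0,-0.015,0,0,0,0],
    [0,0,0,0,0,0,0],
    [0,0,0,0,0,0,0]
  ]
}}

```text
time_s: 11.93
tcp_pos: [0.6111, -0.085, 0.1283]
eef_rot: [179.9, -0.0, -90.0]
contact_force: [-0.8, 0.5, -1.5]
gripper_width: 0.0507
gripper_force: 20.0
```

```bash
python3 - <<'E'
from h import *
t=get_state()['tcp_pos']; print(t)
for n in('scene','side'):
    w=world(snap(n,n+'3')); print(circ(w,t[:2],.04,.026,.075,.1))
E
```

```text
[ 0.61113102 -0.08497002  0.12831578]
(array([ 0.6092, -0.0859]), 207, 0.0006)
(array([ 0.6132, -0.0866]), 183, 0.0008)
```

Request:
{"op": "apply_moves", "data": {
  "targets": [
    [0,0,0,0.015,0,0,0],
    [0,0,0,0.02,0,0,0],
    [0,0,0,0.014,0,0,0],
    [0,0,0,0.007,0,0,0],
    [0,0,0,0.003,0,0,0],
    [0,0,0,0.001,0,0,0],
    [0,0,0,0,0,0,0],
    [0,0,0,0,0,0,0]
  ]
}}

```text
time_s: 12.7
tcp_pos: [0.6118, -0.0849, 0.0706]
eef_rot: [-179.9, 0.0, -90.0]
contact_force: [0.1, 0.1, -1.9]
gripper_width: 0.0511
gripper_force: 20.0
```

Request:
{"op": "apply_moves", "data": {
  "targets": [
    [0,0,0,0.001,0,0,0],
    [0,0,0,0.001,0,0,0],
    [0,0,0,0.001,0,0,0],
    [0,0,0,0,0,0,0],
    [0,0,0,0,0,0,0]
  ]
}}

```text
time_s: 13.12
tcp_pos: [0.6115, -0.085, 0.067]
eef_rot: [-180.0, -0.0, -90.0]
contact_force: [-0.9, 1.1, 3.2]
gripper_width: 0.051
gripper_force: 20.0
```

Request:
{"op": "apply_moves", "data": {
  "targets": [
    [0.7,0,0,0,0,0,0],
    [0.85,0,0,0,0,0,0],
    [1,0,0,0,0,0,0],
    [1,0,0,0,0,0,0],
    [1,0,0,0,0,0,0],
    [1,0,0,-0.01,0,0,0],
    [1,0,0,-0.025,0,0,0],
    [1,0,0,-0.03,0,0,0],
    [1,0,0,-0.02,0,0,0],
    [1,0.015,0.015,0,0,0,0],
    [1,0.025,0.025,0,0,0,0],
    [1,0.028,0.028,0,0,0,0],
    [1,0.028,0.028,0,0,0,0],
    [1,0.028,0.028,0,0,0,0],
    [1,0.028,0.028,0,0,0,0],
    [1,0.017,0.017,0,0,0,0],
    [1,0,0,0,0,0,0],
    [1,0,0,0,0,0,0]
  ]
}}

```text
time_s: 14.62
tcp_pos: [0.4417, -0.255, 0.1526]
eef_rot: [-179.9, -0.0, -90.1]
contact_force: [0.7, 0.4, 0.3]
gripper_width: 0.0882
gripper_force: 0.0
```

```bash
python3 - <<'E'
from h import *
t=get_state()['tcp_pos']; print(t)
for n in('scene','side'):
    w=world(snap(n,n+'4')); print(circ(w,np.array((.611,-.086)),.04,.026,.02,.068),circ(w,np.array((.611,-.086)),.04,.0165,.09,.105),circ(w,np.array((.594,.018)),.035,.014,.05,.19))
for n in('scene0','side0'):
    q=world(dict(np.load(n+'.npz'))).reshape(-1,3); c=np.array((.443,-.2537)) + ((-.0025,0) if n=='scene0' else (.0025,0))
    d=q[:,:2]-c; r=np.hypot(*d.T); k=(q[:,2]>.05)&(q[:,2]<.075)&(r>.0285)&(r<.038)
    print(np.sort(np.degrees(np.arctan2(d[k,1],d[k,0])).round()),r[k].max())
E
```

```text
[ 0.44167641 -0.25498038  0.15256277]
(array([ 0.6093, -0.0854]), 213, 0.0007) (array([ 0.609 , -0.0842]), 71, 0.0007) (array([0.5933, 0.0192]), 587, 0.0008)
(array([ 0.6143, -0.0861]), 335, 0.001) (array([ 0.6134, -0.085 ]), 72, 0.0008) (array([0.5973, 0.0195]), 212, 0.0013)
[ 82.  86.  89.  90.  94.  98. 104.] 0.03088641206626702
[-86.  74.  91.  96. 100.] 0.030665660113941656
```

Request:
{"op": "apply_moves", "data": {
  "targets": [
    [1,-0.001,-0.001,0.02,0,0,0],
    [1,0,0,0.03,0,0,0],
    [1,0,0,0.03,0,0,0],
    [1,0,0,0.02,0,0,0],
    [1,0,0,0.0105,0,0,0],
    [1,0,0,0,0,0,0],
    [0,0,0,0,0,0,0],
    [0,0,0,0,0,0,0],
    [0,0,0,0,0,0,0],
    [0,0,0,0,0,0,0],
    [0,0,0,0,0,0,0],
    [0,0,0,0,0,0,0],
    [0,0,0,0,0,0,0],
    [0,0,0,0,0,0,0]
  ],
  "newtons": 12
}}

```text
time_s: 15.88
tcp_pos: [0.4436, -0.2532, 0.0416]
eef_rot: [-180.0, -0.0, -90.0]
contact_force: [-0.6, 0.9, 5.6]
gripper_width: 0.0525
gripper_force: 11.9
```

Request:
{"op": "apply_moves", "data": {
  "targets": [
    [0,0,0,-0.01,0,0,0],
    [0,0,0,-0.025,0,0,0],
    [0,0,0,-0.015,0,0,0],
    [0,0,-0.015,0,0,0,0],
    [0,0,-0.025,0,0,0,0],
    [0,0,-0.033,0,0,0,0],
    [0,0,-0.033,0,0,0,0],
    [0,0,-0.033,0,0,0,0],
    [0,-0.01,-0.025,0,0,0,0],
    [0,-0.02,-0.015,0,0,0,0],
    [0,-0.02,-0.004,0,0,0,0],
    [0,-0.015,0,0,0,0,0],
    [0,-0.01,0,0,0,0,0],
    [0,0,0,0,0,0,0],
    [0,0,0,0.015,0,0,0],
    [0,0,0,0.013,0,0,0],
    [0,0,0,0.007,0,0,0],
    [0,0,0,0,0,0,0],
    [0,0,0,0,0,0,0]
  ]
}}

```text
time_s: 17.47
tcp_pos: [0.6259, -0.1785, 0.0562]
eef_rot: [180.0, -0.0, -90.0]
contact_force: [0.6, 0.2, -0.4]
gripper_width: 0.052
gripper_force: 12.0
```

```bash
python3 - <<'E'
from h import *
t=get_state()['tcp_pos']; print(t)
for n in('scene','side'):
    w=world(snap(n,n+'5')); print(circ(w,t[:2],.04,.0265,.03,.09))
E
```

```text
[ 0.62593672 -0.17850075  0.05621273]
(array([ 0.6242, -0.1781]), 258, 0.0007)
(array([ 0.6281, -0.1795]), 782, 0.002)
```

Request:
{"op": "apply_moves", "data": {
  "targets": [
    [0,0,0,0.001,0,0,0],
    [0,0,0,0.001,0,0,0],
    [0,0,0,0.001,0,0,0],
    [0,0,0,0,0,0,0],
    [0,0,0,0,0,0,0]
  ]
}}

```text
time_s: 17.98
tcp_pos: [0.6266, -0.1781, 0.0537]
eef_rot: [-180.0, -0.0, -90.0]
contact_force: [0.2, -0.0, 4.1]
gripper_width: 0.0524
gripper_force: 12.0
```

Request:
{"op": "apply_moves", "data": {
  "targets": [
    [0.7,0,0,0,0,0,0],
    [0.85,0,0,0,0,0,0],
    [1,0,0,0,0,0,0],
    [1,0,0,0,0,0,0],
    [1,0,0,0,0,0,0],
    [1,0,0,-0.01,0,0,0],
    [1,0,0,-0.025,0,0,0],
    [1,0,0,-0.03,0,0,0],
    [1,0,0,-0.015,0,0,0],
    [1,0,0.02,0,0,0,0],
    [1,0,0.035,0,0,0,0],
    [1,0,0.035,0,0,0,0],
    [1,0,0.035,0,0,0,0],
    [1,-0.01,0.035,0,0,0,0],
    [1,-0.026,0.025,0,0,0,0],
    [1,-0.03,0.0145,0,0,0,0],
    [1,-0.02,0,0,0,0,0],
    [1,-0.01,0,0,0,0,0],
    [1,0,0,0,0,0,0],
    [1,0,0,0,0,0,0]
  ]
}}

```text
time_s: 19.65
tcp_pos: [0.4275, -0.0817, 0.1337]
eef_rot: [-179.9, 0.0, -89.9]
contact_force: [0.9, -0.0, 0.1]
gripper_width: 0.0875
gripper_force: 0.0
```

```bash
python3 - <<'E'
from h import *
t=get_state()['tcp_pos']; print(t)
for n in('scene','side'):
    w=world(snap(n,n+'6')); print(circ(w,np.array((.6265,-.178)),.04,.0265,.03,.08),circ(w,np.array((.427,-.082)),.025,.0105,.006,.044))
E
```

```text
[ 0.42751411 -0.08165148  0.13369457]
(array([ 0.624 , -0.1787]), 659, 0.0017) (array([ 0.425 , -0.0815]), 134, 0.0008)
(array([ 0.6288, -0.1789]), 550, 0.0013) (array([ 0.4287, -0.0817]), 106, 0.0011)
```

View pics/scene6.png

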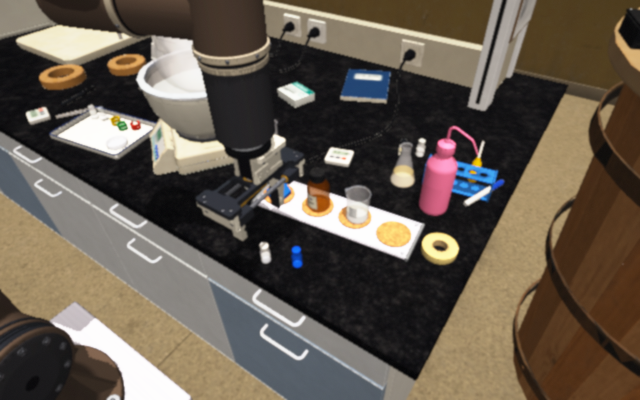

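The picture shows the bottle (318,190) and beaker (357,203) standing on mats 1 and 2. The clear vial (265,252) is still in the front row, with the gripper above it.

Request:
{"op": "apply_moves", "data": {
  "targets": [
    [1,0,0,0.02,0,0,0],
    [1,0,0,0.03,0,0,0],
    [1,0,0,0.025,0,0,0],
    [1,0,0,0.018,0,0,0],
    [1,0,0,0.01,0,0,0],
    [1,0,0,0,0,0,0],
    [0,0,0,0,0,0,0],
    [0,0,0,0,0,0,0],
    [0,0,0,0,0,0,0],
    [0,0,0,0,0,0,0],
    [0,0,0,0,0,0,0],
    [0,0,0,0,0,0,0],
    [0,0,0,0,0,0,0],
    [0,0,0,0,0,0,0],
    [0,0,0,0,0,0,0],
    [0,0,0,0,0,0,0]
  ],
  "newtons": 8
}}

```text
time_s: 21.08
tcp_pos: [0.4268, -0.082, 0.0301]
eef_rot: [-180.0, 0.0, -90.0]
contact_force: [-0.1, -0.9, -0.5]
gripper_width: 0.0266
gripper_force: 0.0
```

Request:
{"op": "apply_moves", "data": {
  "targets": [
    [0,0,0,0,0,0,0],
    [0,0,0,0,0,0,0],
    [0,0,0,0,0,0,0],
    [0,0,0,0,0,0,0]
  ]
}}

```text
time_s: 21.42
tcp_pos: [0.4268, -0.082, 0.03]
eef_rot: [180.0, -0.0, -90.0]
contact_force: [0.1, 0.4, 0.7]
gripper_width: 0.021
gripper_force: 8.0
```

Request:
{"op": "apply_moves", "data": {
  "targets": [
    [0,0,0,-0.02,0,0,0],
    [0,0,0,-0.035,0,0,0],
    [0,0,0,-0.025,0,0,0],
    [0,0.02,0,0,0,0,0],
    [0,0.033,0,0,0,0,0],
    [0,0.033,0,0,0,0,0],
    [0,0.033,0,0,0,0,0],
    [0,0.033,0,0,0,0,0],
    [0,0.025,-0.015,0,0,0,0],
    [0,0.012,-0.03,0,0,0,0],
    [0,0,-0.035,0,0,0,0],
    [0,0,-0.035,0,0,0,0],
    [0,0,-0.035,0,0,0,0],
    [0,0,-0.03,0,0,0,0],
    [0,0,-0.02,0,0,0,0],
    [0,0,0,0,0,0,0],
    [0,0,0,0.025,0,0,0],
    [0,0,0,0.025,0,0,0],
    [0,0,0,0.01,0,0,0],
    [0,0,0,0,0,0,0]
  ]
}}

```text
time_s: 23.08
tcp_pos: [0.6243, -0.2706, 0.0468]
eef_rot: [179.7, 0.1, -90.0]
contact_force: [0.4, -0.5, -0.6]
gripper_width: 0.0205
gripper_force: 8.0
```

```bash
python3 - <<'E'
from h import *
t=get_state()['tcp_pos']; print(t, get_state()['gripper_width'])
for n in('scene','side'):
    w=world(snap(n,n+'7')); print(circ(w,t[:2],.02,.0105,.022,.035))
E
```

```text
[ 0.62428405 -0.27055669  0.04681838] 0.020475284644184244
(array([ 0.6269, -0.2726]), 8, 0.0013)
(array([ 0.6278, -0.272 ]), 47, 0.0008)
```

Request:
{"op": "apply_moves", "data": {
  "targets": [
    [0,0,0,0,0,0,0],
    [0,0,0,0.001,0,0,0],
    [0,0,0,0.001,0,0,0],
    [0,0,0,0,0,0,0],
    [0,0,0,0,0,0,0]
  ]
}}

```text
time_s: 23.6
tcp_pos: [0.627, -0.271, 0.0486]
eef_rot: [-180.0, -0.0, -90.0]
contact_force: [0.4, -0.7, 0.1]
gripper_width: 0.0206
gripper_force: 8.0
```

Request:
{"op": "apply_moves", "data": {
  "targets": [
    [0,0,0,0.003,0,0,0],
    [0,0,0,0.002,0,0,0],
    [0,0,0,0.001,0,0,0],
    [0,0,0,0.001,0,0,0],
    [0,0,0,0,0,0,0],
    [0,0,0,0,0,0,0]
  ]
}}

```text
time_s: 24.1
tcp_pos: [0.6268, -0.271, 0.0419]
eef_rot: [180.0, -0.0, -90.0]
contact_force: [-2.7, 2.5, 7.4]
gripper_width: 0.0209
gripper_force: 8.0
```

Contact. I'll release, rise and back off towards the robot.

Request:
{"op": "apply_moves", "data": {
  "targets": [
    [0.4,0,0,0,0,0,0],
    [0.6,0,0,0,0,0,0],
    [0.8,0,0,0,0,0,0],
    [1,0,0,0,0,0,0],
    [1,0,0,0,0,0,0],
    [1,0,0,0,0,0,0],
    [1,0,0,-0.01,0,0,0],
    [1,0,0,-0.025,0,0,0],
    [1,0,0,-0.03,0,0,0],
    [1,0,0,-0.03,0,0,0],
    [1,0,0,-0.03,0,0,0],
    [1,0.03,0,-0.03,0,0,0],
    [1,0.03,0,-0.02,0,0,0],
    [1,0.03,0,0,0,0,0],
    [1,0.03,0,0,0,0,0],
    [1,0,0,0,0,0,0],
    [1,0,0,0,0,0,0],
    [1,0,0,0,0,0,0]
  ]
}}

```text
time_s: 25.6
tcp_pos: [0.6266, -0.3905, 0.2157]
eef_rot: [180.0, 0.0, -90.0]
contact_force: [-0.4, 0.2, 0.4]
gripper_width: 0.0874
gripper_force: 0.0
```

```bash
python3 - <<'E'
from h import *
print(get_state()['tcp_pos'])
for n in('scene','side'):
    w=world(snap(n,n+'8'))
    for a in [((.594,.018),.035,.014,.03,.19),((.611,-.085),.04,.026,.02,.068),((.6265,-.178),.04,.0265,.03,.08),((.6265,-.271),.025,.0105,.018,.056),((.602,.098),.05,.032,.02,.14)]: print(n,*circ(w,np.array(a[0]),*a[1:]))
E
```

```text
[ 0.6265963  -0.39051361  0.21572513]
scene [0.5933 0.0192] 661 0.0008
scene [ 0.6093 -0.0855] 374 0.0006
scene [ 0.6239 -0.1786] 655 0.0017
scene [ 0.6256 -0.2706] 129 0.001
scene [0.599  0.0983] 1220 0.001
side [0.597  0.0192] 498 0.0011
side [ 0.6142 -0.0861] 276 0.001
side [ 0.6298 -0.1789] 472 0.001
side [ 0.6294 -0.2706] 132 0.0009
side [0.6038 0.0976] 529 0.0011
```

View pics/scene8.png

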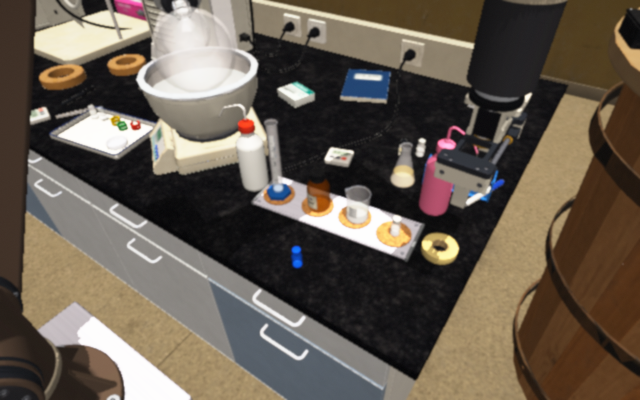

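All four pieces stand upright on mats 0–3, at (279,185), (317,197), (357,207) and (397,229), and the white wash bottle hasn't moved. I'll back the gripper away from the pink bottle, then hand in.

Request:
{"op": "apply_moves", "data": {
  "targets": [
    [1,0,0.02,0,0,0,0],
    [1,0,0.03,0,0,0,0],
    [1,0,0.03,0,0,0,0],
    [1,0,0.02,0,0,0,0],
    [1,0,0,0,0,0,0],
    [1,0,0,0,0,0,0],
    [1,0,0,0,0,0,0]
  ]
}}

```text
time_s: 26.28
tcp_pos: [0.5277, -0.39, 0.2162]
eef_rot: [-179.9, -0.0, -89.9]
contact_force: [0.1, 0.3, 0.3]
gripper_width: 0.0875
gripper_force: 0.0
```

```bash
python3 -c "
from plant import *
s=get_state();print(s['tcp_pos'],s['contact_force']);print(close_job())"
```

```text
[ 0.52766538 -0.38995107  0.21622449] [0.08085653 0.29464879 0.28453051]
the job is handed in; nothing more can be done
None
```

The job is handed in at about 26 s: counting from the wash bottle, the cylinder, brown bottle, beaker and vial stand upright on mats 0 to 3, each about 2 mm or less from its mat's centre by my last camera measurement, and the wash bottle has not moved; the hand-in gave no verdict.

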